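Wind down the table press with its folding crank handle

ROBOT

A 6-joint arm with a two-finger parallel gripper is mounted at the origin on the work surface. World frame = base frame: x ahead of the robot, y to its left, z up, the work surface at z = 0. Lengths are in m, angles in rad, forces in N, time in s.
With the tool pointing down it reaches from about 0.35 to 0.875 m from the base axis. Payload 4.2 kg.
Tool frame: the origin (TCP) lies midway between the tips of the shut fingers; the grasp point (between the pads) lies 19 mm behind it; z points along the fingers, y is the line along which they close (so a half turn about z gives the same grasp; the last joint's range is limited). The gripper opens to 85 mm and grips with 20 to 120 N. Pads are 22 mm wide; open, the fingers measure 114 mm over their backs; the gripper's body (76 mm by 85 mm) begins 54 mm behind the grasp point. The pads swing forward as they close: fully open they stand 13 mm farther back than shut.
Start: joints at [-0.947, 0.385, 0.008, 0, -1.194, -0.259], TCP at [0.223, -0.584, 0.231] pointing down, gripper open.
Joint ranges: [-3.14, 3.14], [-1.21, 2.06], [-1.07, 1.41], [-3.16, 2.05], [-2.99, -0.16], [-3.1, 3.1]. Speed limits (rad/s): [2.79, 2.79, 3.14, 3.14, 3.14, 3.14].

INTERFACE

Orientations are given as [roll, pitch, yaw] about the fixed x, y, z axes, in that order (R = Rz(yaw) Ry(pitch) Rx(roll)).
In Python, from rig import ctrl gives the robot as it stands. The module is installed in compiled form; this text tells all that it offers.
- The arm moves only by the tool step_arm, never from a script. Its argument "commands" is a list of rows, each a list of 7 numbers: the shift along the tool's x, y, z normalised to -1 to 1, where 1 is 0.12 m, then the turn, a rotation vector about the tool's x, y, z normalised to -1 to 1, where 1 is 180 degrees, then the opening, from -1 (shut) to 1 (fully open). A call has 1 to 20 rows; each row is the pose to reach, as a shift and turn from the pose commanded when the call began, along the tool's axes at that moment, turning the shorter way round; what a row does not reach only later rows make up. A row lasts 1/8 s, in which the tool goes at most 62.5 mm and 10.7 degrees, less where a joint would pass 70% of its speed; a pose out of reach is approached as far as the arm can. A call with a number of a shift or a turn outside -1 to 1 is refused whole. A call with a gripper value outside its range is refused whole. The fingers move at their own pace and stop on an object; "grip_force" is the grip in N (left out, the last holds). Time passes only in rows, so rows that repeat a pose let the fingers close. It gives the time, the measured TCP pose, the force, the opening and the grip force at its end, in the units of the state.
- ctrl.observe(): the state, without advancing time (a new reading comes with each control period).
- ctrl.capture(name): name is "scene" or "top" or "wrist"; returns a dict with "color" (384x512x3 uint8, red, green, blue), "K" (3x3 intrinsics, pixels), "dist" ([k1, k2, p1, p2, k3] as OpenCV has them; the pictures are not rectified), "xyz" and "orientation" of the camera in the world. Camera axes: x right, y up, looking along -z (the intrinsics and any distortion apply to the point x, -y, -z); pixel columns grow to the right and rows downward; lengths in m; the calibration is good to about 2 mm. A picture is of the moment at which its call begins. There is no depth.
- ctrl.finish_job(): hands the job in; it is judged then, once.
Trained networks look in a picture, given as the dict that the camera call returned (one of the last four; its "shot" number tells which), for a name from the list of things; names that differ only in an ending like _2 or _b are one class to them, and where a whole thing is asked for, a point or a joint stands for the part that bears it (a point fixed in the world has none). Each returns a list of dicts, best first, with "score" (0 to 1); they miss things now and then, are a little off and sometimes report something else, mostly with a low value. They report only what shows in the picture. A call takes as long as a camera call.
- ctrl.search_frame(picture, name): "extent" ([left, top, right, bottom] in pixels, round what is visible of it).
- ctrl.tip_of(picture, name): "at" ([column, row] in pixels: a listed point, or the origin of a listed thing).
The state is a dict: "clock": time; "joint_positions": joint angles; "joint_vel": joint speeds; "tau": joint torques, N m; "tcp_pos": TCP position; "ee_rot": TCP orientation; "contact_force": force on the tool from outside, world axes, zero at the start; "ft_torque": the same for the moment, N m; "gripper_width": opening from 0.0 (shut) to 1.0 (fully open); "finger_force": force on a finger pad.
Only numpy, scipy, OpenCV 4.12 (cv2) and the standard library are available. Lean on these libraries where they do the work, as an engineer would, in place of code of your own. Each camera call takes 0.05 s, during which the arm holds its last target. There are 200 camera calls.

TASK

A pack of freshly glued card pieces lies in the small blue table press. Swing the red folding crank handle up out of the handwheel until it stands upright, wind the wheel clockwise with it until you feel the pressing plate bite on the pack and then about half a turn more (a full turn more would crush the pack), and fold the handle back down flat over the wheel. Let go of it, and leave everything else on the table where it is.

Things in the scene. Friction and masses are not known exactly. Their poses are not given: they have to be found in the camera images.
- press: blue table press, fixed to the table: base plate 180 (x) x 230 (y) x 12 mm, two columns 190 mm apart along its y, crosshead 50 x 230 mm with its top 180 mm above the table, and above that a black handwheel. The screw lowers the carriage with the pressing plate 32 mm per turn. Origin on the wheel's axis, at the base plate's underside, z up.
- bed: plywood bed of the press, 140 x 140 x 8 mm, fixed (origin: centre of its underside; top 20 mm above the table). One of the three card packs lies on it. The aluminium plate above hangs on preloaded springs: when it meets the pack, after 0.15 to 0.8 of a turn, the press force jumps to about 55 N and then grows by about 38 N per turn (74 N at half a turn).
- wheel (a joint): turn of the handwheel in rad, growing clockwise seen from above (plate goes down); starts between -0.8 and 0.8, stays where it is left. The tangential push at the upright handle is about 7.5 N while winding with the plate free (some 3 to 5 N felt when holding still), rises by about 4 N when the plate bites and then by only about 3 N per turn.
- handle (a joint): fold angle of the crank handle in rad: 0 = folded, lying level over the wheel, pointing from the hinge inward across the wheel's axis; 1.57 = upright above the hinge; stop at 1.65. Stiff hinge (0.09 N m): it stays where it is left. Starts between 0 and 0.1.
- wheel_centre (a point): centre of the top face of the handwheel, on its vertical axis: black disc 160 mm in diameter, 10 mm thick, top face 200 mm above the table.
- handle_hinge (a point): hinge pin of the handle, on the wheel 66 mm from its axis and 22 mm above its top face, between two steel lugs (28 mm wide over both, tops 28 mm above the wheel's top face). The pin is level and tangential to the wheel and goes round with it.
- handle_grip (a point): point on the centre line of the red round handle, 65 mm from the hinge pin, 20 mm from the free end. Handle 20 mm in diameter; its red sleeve runs from 21 to 85 mm from the pin and spins freely on the core. Folded, the centre line lies 22 mm above the wheel's top face (12 mm clear below it) and this point is almost over the wheel's axis.
- kit_box: white and orange cardboard kit box, 190 x 280 x 70 mm, at the robot's right; a bystander to leave alone (origin at the centre of its underside)
- bottle: red drinking bottle, 68 mm wide, 190 mm tall, ahead and to the left; a bystander to leave alone (origin at the centre of its underside)
- cup: blue cup, 72 mm wide, 90 mm tall, ahead and to the right; a bystander to leave alone (origin at the centre of its underside)
- glue: yellow glue stick standing upright, 28 mm wide, 90 mm tall, ahead and to the right; a bystander to leave alone (origin at the centre of its underside)
- pack_a: white and brown card pack, 110 x 110 mm and between 28 and 40 mm thick (origin at the centre of its underside); one pack lies in the press, the other two on a plywood board at the robot's left, to be left there
- pack_b: orange and brown card pack, 110 x 110 mm and between 28 and 40 mm thick (origin at the centre of its underside); one pack lies in the press, the other two on a plywood board at the robot's left, to be left there
- pack_c: red and brown card pack, 110 x 110 mm and between 28 and 40 mm thick (origin at the centre of its underside); one pack lies in the press, the other two on a plywood board at the robot's left, to be left there

How it is judged:
On the way, in this order (a step that is already met when the one before it is completed fails the run):
1. the crank handle has been swung out upright (value of joint handle above 1.25 rad), for 0.1 s.
2. with the handle still out, the press has been wound down until it bears firmly on the pack (contact force between bed and anything else above 60 N and value of joint handle above 1.1 rad), for 0.2 s.
At the end, for the whole second after the job is handed in: the handle lies folded on the wheel (fold angle under 0.15 rad), the press is at rest and presses the pack on the bed with 60 to 88 N (about 0.13 to 0.85 of a turn past the first bite), and the robot has let go (value of joint handle below 0.15 rad and contact force between bed and anything else between 60 and 88 N and velocity of joint wheel between -0.05 and 0.05 rad/s); the robot touches nothing.
It fails at once if the pack is crushed: more than 92 N on the bed (contact force between bed and anything else above 92 N).
It fails at once if a card pack, the kit box, bottle, cup or glue stick is shifted by more than 30 mm (distance of any of kit_box, bottle, cup, glue, pack_a, pack_b, pack_c from where it was at the start of the episode above 0.03 m).
It also fails if it takes over 72 s, if anything falls off the work surface, if the arm or the gripper's body presses on something with over 40 N, if the wrist force passes 120 N, or if a joint passes its speed limit or range.

## Working session

There is one attempt and no reset: what is moved stays moved. The work goes in short steps, Python scripts to look and compute and a tool call to move; the robot and the scene stay as the last step left them, time stands still between calls to the robot, and variables do not carry over. Pictures are saved under pics/ and viewed, at most 10 in all, crops included, and the job is handed in when it is done.

Besides the shell and the picture viewer there is one more tool, called as a command line: name --pt "numbers of a row" for each row, then --argument value for the rest. step_arm: Moves the arm, as the interface text tells. Its arguments: {"type":"object","properties":{"commands":{"type":"array","items":{"type":"array","items":{"type":"number"}}},"grip_force":{"type":"number"}},"required":["commands"]}

```bash
mkdir -p pics; cat > h.py <<'E'
import numpy as np, cv2
from scipy.spatial.transform import Rotation as R
from rig import ctrl
def cam(p):
    o=np.array(p["orientation"]);M=o if o.shape==(3,3) else R.from_euler('xyz',o).as_matrix()
    return np.array(p["xyz"]),M
def ray(p,uv):
    c,M=cam(p);n=cv2.undistortPoints(np.array([[uv]],float),np.array(p["K"]),np.array(p["dist"]))[0,0]
    d=M@np.array([n[0],-n[1],-1]);return c,d
def onz(p,uv,z):
    c,d=ray(p,uv);return c+d*(z-c[2])/d[2]
def save(p,n): cv2.imwrite(f"pics/{n}.png",p["color"][:,:,::-1])
E
python3 - <<'E'
from h import *
s=ctrl.observe();print({k:np.round(v,3).tolist() for k,v in s.items()})
ims=[]
for n in["top","scene","wrist"]:
    p=ctrl.capture(n);ims.append(p["color"]);print(n,p["xyz"],p["orientation"])
    for t,z in[("wheel_centre",.2),("handle_hinge",.222),("handle_grip",.222),("press",0)]:
        for r in ctrl.tip_of(p,t)[:2]: print(t,round(r["score"],2),np.round(r["at"],1),np.round(onz(p,r["at"],z),3))
cv2.imwrite("pics/a.png",np.hstack(ims[:2])[:,:,::-1][:, :]) if 0 else [cv2.imwrite(f"pics/a{i}.png",x[:,:,::-1]) for i,x in enumerate(ims)]
cv2.imwrite("pics/a.png",cv2.resize(np.hstack(ims[:2])[:,:,::-1],(800,300)))
E
```

```text
{'clock': 0.0, 'joint_positions': [-0.947, 0.386, 0.007, -0.001, -1.194, -0.259], 'joint_vel': [-0.001, 0.0, -0.0, -0.0, 0.001, 0.001], 'tau': [0.0, -39.229, 18.84, 4.186, -0.005, 0.0], 'tcp_pos': [0.223, -0.583, 0.23], 'ee_rot': [3.139, -0.0, -2.777], 'contact_force': [0.232, 0.274, -0.439], 'ft_torque': [-0.016, -0.011, 0.04], 'finger_force': 0.0, 'gripper_width': 0.996}
top [0.30905789 0.04216099 1.41349249] [ 0.16954503 -0.00449011 -1.55135525]
wheel_centre 0.61 [254.9 182.4] [0.547 0.043 0.2  ]
handle_hinge 0.49 [255.3 157.5] [0.612 0.043 0.222]
handle_grip 0.8 [256.6 181. ] [0.547 0.038 0.222]
handle_grip 0.38 [112.4 202. ] [0.482 0.424 0.222]
press 0.93 [260.1 192.3] [0.555 0.026 0.   ]
press 0.74 [111.1 199.2] [0.523 0.5   0.   ]
scene [1.31711121 0.44025722 1.20050297] [0.71961886 0.00942954 2.04711431]
wheel_centre 0.91 [252.9 191.9] [0.547 0.026 0.2  ]
handle_hinge 0.77 [247.2 203.6] [0.607 0.041 0.222]
handle_grip 0.65 [261.2 189. ] [0.545 0.05  0.222]
press 0.84 [258.  234.3] [0.538 0.036 0.   ]
wrist [ 0.15147912 -0.60903362  0.373354  ] [-2.98576697e-01  6.98547331e-04  1.93586100e+00]
```

```bash
python3 - <<'E'
import cv2,numpy as np
a=cv2.imread("pics/a0.png");b=cv2.imread("pics/a1.png")
c=cv2.resize(a[110:260,180:330],(400,400),interpolation=cv2.INTER_CUBIC);d=cv2.resize(b[120:270,180:330],(400,400),interpolation=cv2.INTER_CUBIC)
cv2.imwrite("pics/b.png",np.vstack([np.hstack([c,d]),np.zeros((0,800,3),np.uint8)]))
E
```

```text
(no output)
```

View pics/a.png

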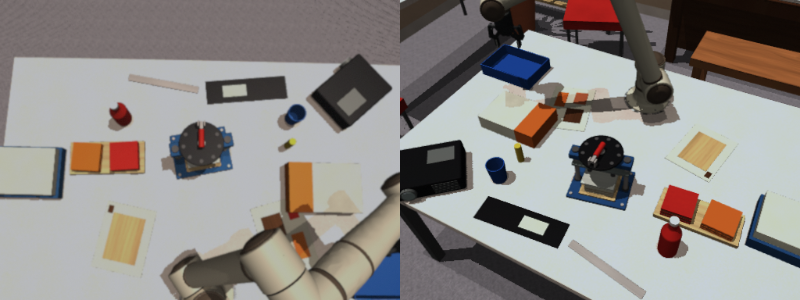

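View pics/b.png

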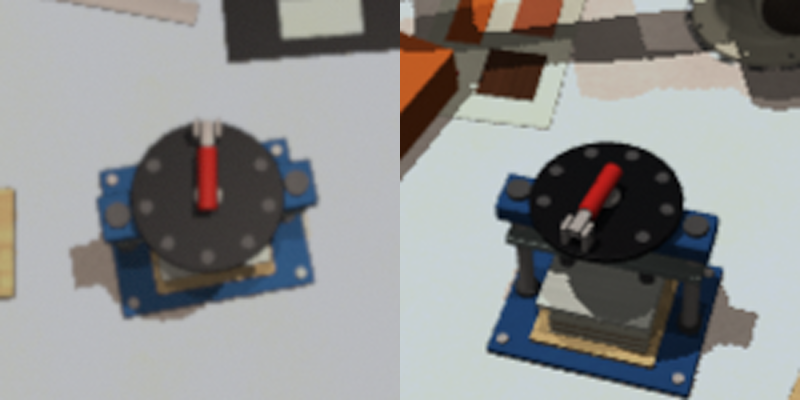

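The pictures show the wheel in the press ahead of the robot. The red handle is folded, with its hinge on the far (+x) side at about (255,157) in top. It points back toward the robot, and the white pack is in the press. I'll move above it now.

step_arm --pt "-1 1 -1 0 0 0.116 0" --pt "-1 1 -1 0 0 0.116 0" --pt "-1 1 -1 0 0 0.116 0" --pt "-1 1 -1 0 0 0.116 0" --grip_force 40

```text
clock: 1.25
tcp_pos: [0.2934, -0.4276, 0.3547]
ee_rot: [-3.138, 0.004, -3.139]
contact_force: [0.4, -0.9, -0.1]
gripper_width: 0.498
finger_force: 0.0
```

step_arm --pt "-1 1 0 0 0 0 0" --pt "-1 1 0 0 0 0 0" --pt "-1 1 0 0 0 0 0"

```text
clock: 1.62
tcp_pos: [0.4133, -0.3073, 0.3506]
ee_rot: [3.141, -0.001, -3.141]
contact_force: [-0.2, -0.3, -1.5]
gripper_width: 0.496
finger_force: 0.0
```

step_arm --pt "-0.6 1 0 0 0 0 0" --pt "-0.6 1 0 0 0 0 0" --pt "-0.6 1 0 0 0 0 0"

```text
clock: 2.0
tcp_pos: [0.4854, -0.1865, 0.3502]
ee_rot: [3.141, -0.002, -3.138]
contact_force: [-0.8, -0.2, -0.4]
gripper_width: 0.502
finger_force: 0.0
```

step_arm --pt "0 1 0 0 0 0 0" --pt "0 1 0 0 0 0 0" --pt "0 1 0 0 0 0 0" --pt "0 1 0 0 0 0 0"

```text
clock: 2.5
tcp_pos: [0.484, -0.0694, 0.351]
ee_rot: [-3.141, -0.001, -3.142]
contact_force: [-0.3, -0.8, -0.8]
gripper_width: 0.502
finger_force: 0.0
```

step_arm --pt "0 0.8 0 0 0 0 0" --pt "0 0.8 0 0 0 0 0" --pt "0 0.8 0 0 0 0 0" --pt "0 0.8 0 0 0 0 0"

```text
clock: 3.0
tcp_pos: [0.4842, 0.0257, 0.3511]
ee_rot: [-3.141, -0.001, 3.14]
contact_force: [0.0, 0.1, -0.6]
gripper_width: 0.502
finger_force: 0.0
```

```bash
python3 - <<'E'
from h import *
p=ctrl.capture("wrist");save(p,"w1");print(p["xyz"],p["orientation"])
for t,z in[("wheel_centre",.2),("handle_hinge",.222),("handle_grip",.222)]:
    for r in ctrl.tip_of(p,t)[:2]: print(t,round(r["score"],2),np.round(r["at"],1),np.round(onz(p,r["at"],z),4))
# red segmentation
hsv=cv2.cvtColor(p["color"],cv2.COLOR_RGB2HSV)
m=((hsv[...,1]>150)&((hsv[...,0]<8)|(hsv[...,0]>172))&(hsv[...,2]>80)).astype(np.uint8)
n,l,st,ce=cv2.connectedComponentsWithStats(m)
i=1+np.argmax(st[1:,4]);print(st[i])
b=cv2.boxPoints(cv2.minAreaRect(np.argwhere(l==i)[:,::-1].astype(np.float32)))
for q in b: print(q,np.round(onz(p,q,.222),4))
E
```

```text
[0.40786003 0.02747244 0.49325159] [-2.98286354e-01  1.12113310e-03  1.56942893e+00]
wheel_centre 0.57 [266.9 228.8] [0.5475 0.0389 0.2   ]
handle_hinge 0.92 [268.3 283.1] [0.6078 0.0404 0.222 ]
[ 398  139   84   70 4942]
[393.92386 143.93399] [0.4434 0.1651 0.222 ]
[480.6954  137.73602] [0.4374 0.2506 0.222 ]
[485.36038 203.04568] [0.5068 0.2726 0.222 ]
[398.58884 209.24365] [0.5138 0.1807 0.222 ]
```

View pics/w1.png

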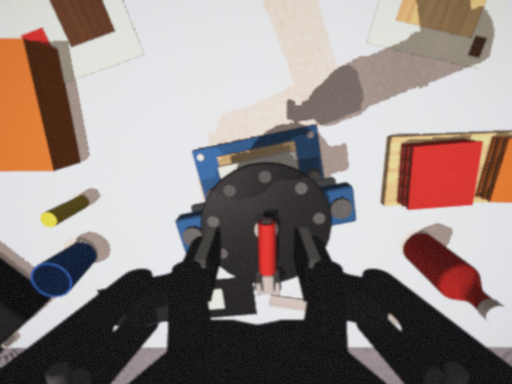

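Wrist view: the wheel centre is at about (266,224). The handle runs from (266,217) to the hinge at (268,287), almost exactly along x, with y ≈ 0.0395. I'll descend and grasp it.

step_arm --pt "-0.525 0.115 0.75 0 0 0 0" --pt "-0.525 0.115 0.75 0 0 0 0" --pt "-0.525 0.115 0.75 0 0 0 0"

```text
clock: 3.58
tcp_pos: [0.5464, 0.0401, 0.257]
ee_rot: [-3.139, -0.009, 3.14]
contact_force: [-0.2, -0.6, -0.0]
gripper_width: 0.502
finger_force: 0.0
```

step_arm --pt "0 0 0.2 0 0 0 0" --pt "0 0 0.45 0 0 0 0" --pt "0 0 0.45 0 0 0 0"

```text
clock: 3.95
tcp_pos: [0.5459, 0.0402, 0.2069]
ee_rot: [-3.141, -0.003, 3.141]
contact_force: [-0.4, 0.1, -0.2]
gripper_width: 0.501
finger_force: 0.0
```

step_arm --pt "0 0 0 0 0 0 -1" --pt "0 0 0 0 0 0 -1" --pt "0 0 0 0 0 0 -1" --pt "0 0 0 0 0 0 -1" --grip_force 30

```text
clock: 4.45
tcp_pos: [0.5474, 0.0379, 0.2098]
ee_rot: [-3.137, 0.001, -3.14]
contact_force: [0.2, -10.1, 0.4]
gripper_width: 0.221
finger_force: 30.8
```

step_arm --pt "0 -0.02 0 0 0 0 -1" --pt "-0.003 -0.02 -0.054 0 0 0 -1" --pt "-0.011 -0.02 -0.108 0 0 0 -1" --pt "-0.024 -0.02 -0.16 0 0 0 -1" --pt "-0.043 -0.02 -0.211 0 0 0 -1" --pt "-0.043 -0.02 -0.211 0 0 0 -1"

```text
clock: 5.2
tcp_pos: [0.5521, 0.0373, 0.2332]
ee_rot: [-3.14, -0.001, 3.141]
contact_force: [2.3, -6.9, -2.8]
gripper_width: 0.22
finger_force: 30.2
```

step_arm --pt "-0.025 -0.04 -0.048 0 0 0 -1" --pt "-0.052 -0.04 -0.095 0 0 0 -1" --pt "-0.085 -0.04 -0.138 0 0 0 -1" --pt "-0.121 -0.04 -0.178 0 0 0 -1" --pt "-0.121 -0.04 -0.178 0 0 0 -1"

```text
clock: 5.82
tcp_pos: [0.5669, 0.0364, 0.2541]
ee_rot: [3.137, 0.0, -3.141]
contact_force: [0.6, 6.4, -4.4]
gripper_width: 0.221
finger_force: 29.8
```

step_arm --pt "-0.04 0.015 -0.035 0 0 0 -1" --pt "-0.085 0.015 -0.067 0 0 0 -1" --pt "-0.13 0.015 -0.093 0 0 0 -1" --pt "-0.181 0.015 -0.116 0 0 0 -1" --pt "-0.235 0.015 -0.133 0 0 0 -1" --pt "-0.286 0.015 -0.145 0 0 0 -1" --pt "-0.286 0.015 -0.145 0 0 0 -1"

```text
clock: 6.7
tcp_pos: [0.6017, 0.0368, 0.2725]
ee_rot: [3.139, 0.001, -3.141]
contact_force: [-2.4, 5.4, -2.2]
gripper_width: 0.219
finger_force: 29.4
```

```bash
python3 - <<'E'
from h import *
p=ctrl.capture("scene");q=ctrl.capture("top")
a=cv2.resize(p["color"][110:290,170:350],(400,400),interpolation=cv2.INTER_CUBIC);b=cv2.resize(q["color"][110:260,180:330],(400,400),interpolation=cv2.INTER_CUBIC)
cv2.imwrite("pics/c.png",np.hstack([a,b])[:,:,::-1])
for x in(p,q):
  for t,z in[("wheel_centre",.2),("handle_hinge",.222),("handle_grip",.286)]:
    for r in ctrl.tip_of(x,t)[:1]: print(t,round(r["score"],2),np.round(r["at"],1),np.round(onz(x,r["at"],z),4))
E
```

```text
wheel_centre 0.88 [253.2 194.9] [0.5562 0.0318 0.2   ]
handle_hinge 0.72 [243.5 204.4] [0.6135 0.0333 0.222 ]
handle_grip 0.65 [252.8 185.6] [0.5944 0.0517 0.286 ]
wheel_centre 0.82 [256.  183.1] [0.5455 0.0398 0.2   ]
handle_hinge 0.24 [111.6 200.2] [0.4866 0.4265 0.222 ]
handle_grip 0.46 [257.6 162.6] [0.5825 0.0369 0.286 ]
```

View pics/c.png

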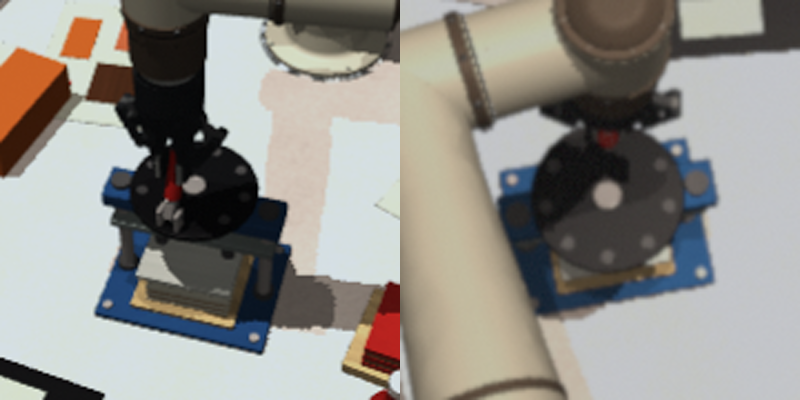

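step_arm --pt "-0.05 0.02 0 0 0 0 -1" --pt "-0.05 0.02 0 0 0 0 -1" --pt "-0.05 0.02 0 0 0 0 -1" --grip_force 50

```text
clock: 7.48
tcp_pos: [0.606, 0.0375, 0.2731]
ee_rot: [-3.141, -0.002, 3.142]
contact_force: [-6.6, 2.1, 2.1]
gripper_width: 0.206
finger_force: 48.8
```

step_arm --pt "0.017 -0.132 0 0 0 0 -1" --pt "0.068 -0.254 0 0 0 0 -1" --pt "0.149 -0.359 0 0 0 0 -1"

```text
clock: 7.85
tcp_pos: [0.5961, -0.0018, 0.2753]
ee_rot: [3.136, 0.02, -3.14]
contact_force: [15.1, 9.0, -9.6]
gripper_width: 0.196
finger_force: 45.3
```

step_arm --pt "0 0 0 0 0 0 -1" --pt "0 0 0 0 0 0 -1"

```text
clock: 8.1
tcp_pos: [0.5913, -0.0058, 0.2741]
ee_rot: [-3.141, 0.006, -3.141]
contact_force: [1.7, -1.0, 1.7]
gripper_width: 0.003
finger_force: 0.9
```

```bash
python3 - <<'E'
from h import *
p=ctrl.capture("scene");q=ctrl.capture("wrist")
a=cv2.resize(p["color"][130:250,190:310],(400,400),interpolation=cv2.INTER_CUBIC);b=cv2.resize(q["color"],(400,400))
cv2.imwrite("pics/d.png",np.hstack([a,b])[:,:,::-1])
for x in(p,q):
  for t,z in[("wheel_centre",.2),("handle_hinge",.222),("handle_grip",.286)]:
    for r in ctrl.tip_of(x,t)[:1]: print(t,round(r["score"],2),np.round(r["at"],1),np.round(onz(x,r["at"],z),4))
E
```

```text
wheel_centre 0.6 [255.2 192.6] [0.5463 0.0329 0.2   ]
handle_hinge 0.68 [256.4 236.4] [0.6899 0.1104 0.222 ]
handle_grip 0.68 [248.8 175.7] [0.5687 0.0267 0.286 ]
wheel_centre 0.55 [309.3 148.7] [0.5468 0.0378 0.2   ]
handle_hinge 0.69 [242.6 205.1] [ 0.587  -0.0154  0.222 ]
handle_grip 0.9 [285.5 210.2] [0.5656 0.0106 0.286 ]
```

View pics/d.png

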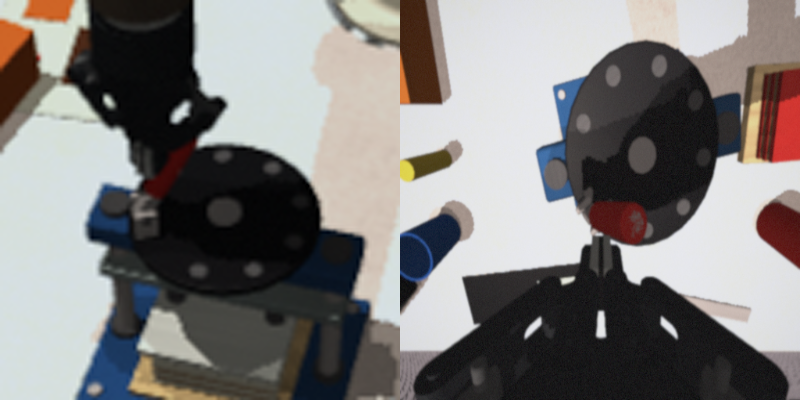

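The gripper slid off. The wheel has turned about 53°, and the handle still stands but leans inward. I'll regrasp with the closing axis tangential and then yaw the tool with the wheel.

step_arm --pt "0 0 -0.5 0 0 0 -1" --pt "0 0 -0.5 0 0 0 -1" --pt "0.2 0.12 -0.5 0 0 -0.12 0" --pt "0.2 0.12 -0.5 0 0 -0.18 0" --pt "0.2 0.12 -0.5 0 0 -0.24 0" --pt "0.2 0.12 -0.5 0 0 -0.3 0" --pt "0.2 0.12 -0.5 0 0 -0.36 0" --pt "0.2 0.12 -0.5 0 0 -0.42 0" --pt "0.2 0.12 -0.5 0 0 -0.48 0" --pt "0.2 0.12 -0.5 0 0 -0.54 0" --pt "0.2 0.12 -0.5 0 0 -0.6 0" --pt "0.2 0.12 -0.5 0 0 -0.66 0" --pt "0.2 0.12 -0.5 0 0 -0.705 0" --pt "0.2 0.12 -0.5 0 0 -0.705 0" --pt "0.2 0.12 -0.5 0 0 -0.705 0"

```text
clock: 10.38
tcp_pos: [0.5647, 0.0094, 0.3304]
ee_rot: [3.14, 0.001, -0.928]
contact_force: [-0.7, 0.5, -0.4]
gripper_width: 0.499
finger_force: 0.0
```

```bash
python3 - <<'E'
from h import *
print(np.round(ctrl.observe()["joint_positions"],2))
p=ctrl.capture("scene");q=ctrl.capture("wrist")
a=cv2.resize(p["color"][130:250,190:310],(400,400),interpolation=cv2.INTER_CUBIC);b=cv2.resize(q["color"],(400,400))
cv2.imwrite("pics/e.png",np.hstack([a,b])[:,:,::-1])
for x in(p,q):
  for t,z in[("wheel_centre",.2),("handle_hinge",.222),("handle_grip",.278)]:
    for r in ctrl.tip_of(x,t)[:1]: print(t,round(r["score"],2),np.round(r["at"],1),np.round(onz(x,r["at"],z),4))
E
```

```text
[ 0.3   0.23  0.03 -0.   -1.38  0.34]
wheel_centre 0.56 [256.2 195. ] [0.5528 0.0393 0.2   ]
handle_hinge 0.67 [236. 190.] [ 0.5783 -0.0085  0.222 ]
handle_grip 0.68 [246.3 178.8] [0.5747 0.0224 0.278 ]
wheel_centre 0.58 [256.1 208.5] [0.5457 0.0357 0.2   ]
handle_hinge 0.82 [248.5 150. ] [ 0.5916 -0.014   0.222 ]
handle_grip 0.57 [256.3 206. ] [0.5647 0.0097 0.278 ]
```

View pics/e.png

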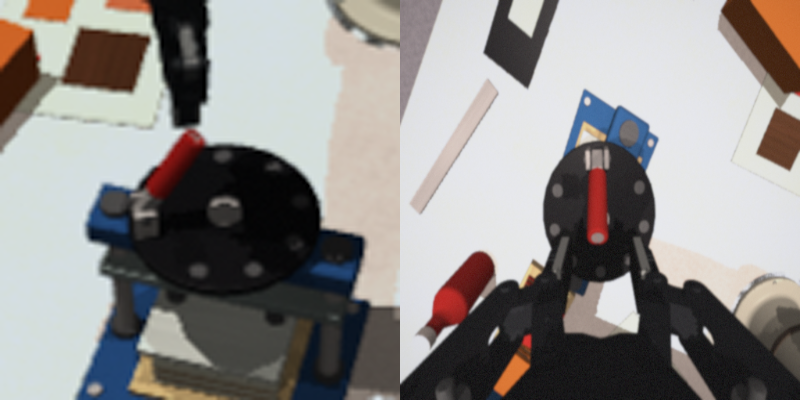

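The wrist view shows the handle lined up with the tool's x axis, hinge at (252,150) and free end at (254,230). It leans at about 1.05 rad. I'll grasp it and bring it upright.

step_arm --pt "0.02 0 0.3 0 0 0 0" --pt "0.02 0 0.62 0 0 0 0" --pt "0.02 0 0.64 0 0 0 0" --pt "0.02 0 0.64 0 0 0 -1" --pt "0.02 0 0.64 0 0 0 -1" --pt "0.02 0 0.64 0 0 0 -1" --pt "0.02 0 0.64 0 0 0 -1" --grip_force 40

```text
clock: 11.65
tcp_pos: [0.5694, 0.0084, 0.2567]
ee_rot: [-3.134, -0.003, -0.926]
contact_force: [4.5, 3.4, -1.2]
gripper_width: 0.224
finger_force: 39.6
```

step_arm --pt "0.05 0 -0.025 0 0 0 -1" --pt "0.1 0 -0.045 0 0 0 -1" --pt "0.15 0 -0.06 0 0 0 -1" --pt "0.2 0 -0.064 0 0 0 -1" --pt "0.2 0 -0.064 0 0 0 -1" --pt "0.2 0 -0.064 0 0 0 -1"

```text
clock: 12.4
tcp_pos: [0.5826, -0.009, 0.2636]
ee_rot: [-3.134, 0.001, -0.926]
contact_force: [1.9, 8.4, -1.4]
gripper_width: 0.225
finger_force: 39.2
```

step_arm --pt "-0.008 0.086 0 0 0 0.056 -1" --pt "-0.03 0.17 0 0 0 0.111 -1" --pt "-0.067 0.248 0 0 0 0.167 -1"

```text
clock: 12.78
tcp_pos: [0.5557, -0.0205, 0.2636]
ee_rot: [-3.131, 0.004, -1.456]
contact_force: [6.3, 6.9, -3.8]
gripper_width: 0.225
finger_force: 39.2
```

step_arm --pt "-0.02 0.086 0 0 0 0.056 -1" --pt "-0.055 0.17 0 0 0 0.111 -1" --pt "-0.092 0.248 0 0 0 0.167 -1"

```text
clock: 13.15
tcp_pos: [0.5246, -0.0155, 0.2636]
ee_rot: [-3.134, 0.004, -1.982]
contact_force: [9.2, -1.9, -6.1]
gripper_width: 0.221
finger_force: 39.3
```

step_arm --pt "-0.008 0.084 0.015 0 0 0.056 -1" --pt "-0.029 0.165 0.015 0 0 0.111 -1" --pt "-0.065 0.24 0.015 0 0 0.167 -1"

```text
clock: 13.52
tcp_pos: [0.502, 0.0023, 0.2636]
ee_rot: [-3.134, 0.009, -2.506]
contact_force: [8.8, -3.5, -1.8]
gripper_width: 0.22
finger_force: 39.7
```

step_arm --pt "-0.012 0.084 0 0 0 0.056 -1" --pt "-0.036 0.165 0 0 0 0.111 -1" --pt "-0.073 0.24 0 0 0 0.167 -1"

```text
clock: 13.9
tcp_pos: [0.491, 0.0298, 0.2636]
ee_rot: [-3.138, 0.009, -3.03]
contact_force: [7.3, -6.9, -0.7]
gripper_width: 0.22
finger_force: 39.8
```

```bash
python3 - <<'E'
from h import *
print(np.round(ctrl.observe()["joint_positions"],2),ctrl.observe()["contact_force"])
p=ctrl.capture("scene");q=ctrl.capture("top")
a=cv2.resize(p["color"][130:270,180:320],(400,400),interpolation=cv2.INTER_CUBIC);b=cv2.resize(q["color"][110:260,180:330],(400,400),interpolation=cv2.INTER_CUBIC)
cv2.imwrite("pics/f.png",np.hstack([a,b])[:,:,::-1])
for x in(p,q):
  for t,z in[("wheel_centre",.2),("handle_hinge",.222),("handle_grip",.284)]:
    for r in ctrl.tip_of(x,t)[:1]: print(t,round(r["score"],2),np.round(r["at"],1),np.round(onz(x,r["at"],z),4))
E
```

```text
[ 0.4   0.13 -0.26  0.01 -1.17 -1.86] [ 7.27557239 -6.89305523 -0.72037797]
wheel_centre 0.79 [254.2 195.6] [0.5572 0.0354 0.2   ]
handle_hinge 0.5 [266.5 169. ] [0.4714 0.03   0.222 ]
handle_grip 0.69 [263.2 162.3] [0.5069 0.0372 0.284 ]
```

View pics/f.png

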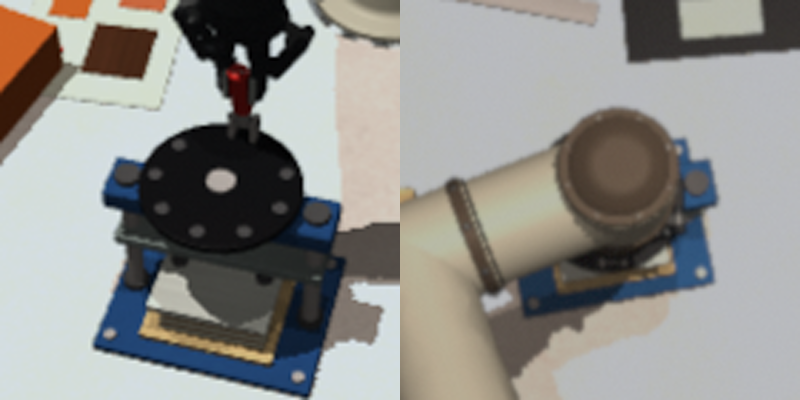

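step_arm --pt "-0.017 0.084 0 0 0 0.056 -1" --pt "-0.042 0.165 0 0 0 0.111 -1" --pt "-0.078 0.24 0 0 0 0.167 -1"

```text
clock: 14.68
tcp_pos: [0.4951, 0.0581, 0.2635]
ee_rot: [-3.138, 0.006, 2.728]
contact_force: [2.8, -10.2, 2.4]
gripper_width: 0.225
finger_force: 40.3
```

step_arm --pt "-0.017 0.084 0 0 0 0.056 -1" --pt "-0.042 0.165 0 0 0 0.111 -1" --pt "-0.078 0.24 0 0 0 0.167 -1"

```text
clock: 15.05
tcp_pos: [0.5115, 0.0794, 0.2633]
ee_rot: [-3.131, 0.004, 2.203]
contact_force: [-6.8, -10.5, 10.0]
gripper_width: 0.223
finger_force: 41.6
```

step_arm --pt "0 0 0 0 0 0 -1" --pt "0 0 0 0 0 0 -1"

```text
clock: 15.3
tcp_pos: [0.5124, 0.0801, 0.2634]
ee_rot: [-3.135, 0.003, 2.209]
contact_force: [-5.2, -6.5, 6.3]
gripper_width: 0.227
finger_force: 41.1
```

```bash
python3 - <<'E'
from h import *
s=ctrl.observe();print({k:np.round(s[k],2).tolist() for k in("joint_positions","contact_force","tcp_pos","ft_torque")})
E
```

```text
{'joint_positions': [0.47, 0.18, -0.2, 0.0, -1.2, -2.98], 'contact_force': [-5.23, -6.52, 6.35], 'tcp_pos': [0.51, 0.08, 0.26], 'ft_torque': [-2.39, 1.47, 0.0]}
```

Both readings suggest the plate has bitten, at about 205–230°: the push rose to 11.7 N, and to 8 N held still. Joint 6 is near its limit, so I'll let go, flip the tool half a turn and regrasp.

step_arm --pt "0 0 0 0 0 0 0" --pt "0 0 0 0 0 0 0" --pt "0 0 -0.5 0 0 0 0" --pt "0 0 -0.5 0 0 -0.057 0" --pt "0 0 -0.5 0 0 -0.114 0" --pt "0 0 -0.5 0 0 -0.171 0" --pt "0 0 -0.5 0 0 -0.228 0" --pt "0 0 -0.5 0 0 -0.285 0" --pt "0 0 -0.5 0 0 -0.342 0" --pt "0 0 -0.5 0 0 -0.4 0" --pt "0 0 -0.5 0 0 -0.457 0" --pt "0 0 -0.5 0 0 -0.514 0" --pt "0 0 -0.5 0 0 -0.571 0" --pt "0 0 -0.5 0 0 -0.628 0" --pt "0 0 -0.5 0 0 -0.685 0" --pt "0 0 -0.5 0 0 -0.742 0" --pt "0 0 -0.5 0 0 -0.8 0" --pt "0 0 -0.5 0 0 -0.857 0" --pt "0 0 -0.5 0 0 -0.914 0" --pt "0 0 -0.5 0 0 -0.97 0"

```text
clock: 17.8
tcp_pos: [0.5141, 0.0837, 0.3207]
ee_rot: [-3.141, 0.0, -1.021]
contact_force: [0.3, 0.6, -0.2]
gripper_width: 0.497
finger_force: 0.0
```

```bash
python3 - <<'E'
from h import *
s=ctrl.observe();print({k:np.round(s[k],3).tolist() for k in("joint_positions","contact_force","tcp_pos","ee_rot")})
p=ctrl.capture("scene");q=ctrl.capture("wrist")
a=cv2.resize(p["color"][130:270,180:320],(400,400),interpolation=cv2.INTER_CUBIC);b=cv2.resize(q["color"],(400,400))
cv2.imwrite("pics/g.png",np.hstack([a,b])[:,:,::-1])
for x in(p,q):
  for t,z in[("wheel_centre",.2),("handle_hinge",.222),("handle_grip",.286)]:
    for r in ctrl.tip_of(x,t)[:1]: print(t,round(r["score"],2),np.round(r["at"],1),np.round(onz(x,r["at"],z),4))
E
```

```text
{'joint_positions': [0.473, 0.153, -0.088, -0.0, -1.33, 0.077], 'contact_force': [0.314, 0.636, -0.202], 'tcp_pos': [0.514, 0.084, 0.321], 'ee_rot': [-3.141, 0.0, -1.021]}
wheel_centre 0.57 [257.1 194.3] [0.5495 0.0403 0.2   ]
handle_hinge 0.67 [282.5 181.9] [0.4954 0.0905 0.222 ]
handle_grip 0.46 [279.5 172.1] [0.5215 0.0918 0.286 ]
wheel_centre 0.75 [254.5 125.9] [0.5453 0.0371 0.2   ]
handle_hinge 0.9 [262.  197.7] [0.5049 0.0887 0.222 ]
handle_grip 0.84 [263.8 205. ] [0.5135 0.0748 0.286 ]
```

View pics/g.png

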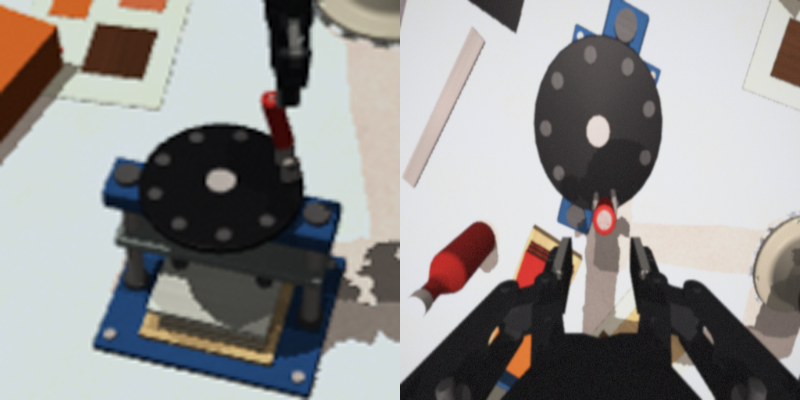

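The handle still stands at about 1.3 rad, with its tip at (264,209) in the wrist view. I'll regrasp it and wind on toward 375–380°.

step_arm --pt "0.04 0.03 0 0 0 0 0" --pt "0.04 0.03 0.45 0 0 0 0" --pt "0.04 0.03 0.48 0 0 0 0" --pt "0.04 0.03 0.48 0 0 0 -1" --pt "0.04 0.03 0.48 0 0 0 -1" --pt "0.04 0.03 0.48 0 0 0 -1" --pt "0.04 0.03 0.48 0 0 0 -1"

```text
clock: 19.08
tcp_pos: [0.5138, 0.0771, 0.2647]
ee_rot: [-3.14, -0.002, -1.026]
contact_force: [-2.0, -0.8, 5.4]
gripper_width: 0.221
finger_force: 39.6
```

step_arm --pt "-0.01 -0.08 0 0 0 0.056 -1" --pt "-0.005 -0.157 0 0 0 0.111 -1" --pt "0.012 -0.229 0 0 0 0.167 -1"

```text
clock: 19.45
tcp_pos: [0.5347, 0.0882, 0.2648]
ee_rot: [3.135, -0.005, -1.557]
contact_force: [-9.4, -3.3, 12.6]
gripper_width: 0.222
finger_force: 45.6
```

step_arm --pt "-0.005 -0.08 -0.03 0 0 0.045 -1" --pt "0.005 -0.157 -0.03 0 0 0.09 -1" --pt "0.032 -0.229 -0.03 0 0 0.135 -1"

```text
clock: 19.82
tcp_pos: [0.5606, 0.0879, 0.2649]
ee_rot: [3.13, -0.003, -1.98]
contact_force: [-11.4, 5.5, 2.7]
gripper_width: 0.225
finger_force: 42.1
```

step_arm --pt "0 -0.08 0 0 0 0.056 -1" --pt "0.017 -0.157 0 0 0 0.111 -1" --pt "0.048 -0.229 0 0 0 0.167 -1"

```text
clock: 20.2
tcp_pos: [0.5853, 0.0742, 0.2649]
ee_rot: [3.133, -0.002, -2.505]
contact_force: [-8.5, 10.2, 0.4]
gripper_width: 0.221
finger_force: 41.9
```

step_arm --pt "0.003 -0.08 0 0 0 0.056 -1" --pt "0.022 -0.157 0 0 0 0.111 -1" --pt "0.055 -0.229 0 0 0 0.167 -1"

```text
clock: 20.58
tcp_pos: [0.5994, 0.0503, 0.265]
ee_rot: [3.132, 0.002, -3.029]
contact_force: [-1.5, 12.7, -1.6]
gripper_width: 0.222
finger_force: 41.5
```

step_arm --pt "0.003 -0.08 0 0 0 0.056 -1" --pt "0.022 -0.157 0 0 0 0.111 -1" --pt "0.055 -0.229 0 0 0 0.167 -1"

```text
clock: 20.95
tcp_pos: [0.5994, 0.0229, 0.265]
ee_rot: [3.127, 0.004, 2.729]
contact_force: [7.3, 13.1, -6.9]
gripper_width: 0.223
finger_force: 41.1
```

step_arm --pt "0 0 0 0 0 0 -1" --pt "0 0 0 0 0 0 -1"

```text
clock: 21.2
tcp_pos: [0.599, 0.0216, 0.265]
ee_rot: [3.13, 0.003, 2.734]
contact_force: [5.4, 8.5, -7.4]
gripper_width: 0.218
finger_force: 39.6
```

The wheel stands at about 376°, roughly 0.45 turn past the bite, and the 14.6 N push fits that. Next I'll fold the handle inward along its arc.

step_arm --pt "0 0.025 0 0 0 -0.039 -1" --pt "0.051 0.019 0.011 0 0 -0.039 -1" --pt "0.101 0.013 0.028 0 0 -0.039 -1" --pt "0.149 0.007 0.049 0 0 -0.039 -1" --pt "0.194 0.001 0.076 0 0 -0.039 -1" --pt "0.237 -0.004 0.106 0 0 -0.039 -1" --pt "0.277 -0.009 0.141 0 0 -0.039 -1" --pt "0.312 -0.013 0.179 0 0 -0.039 -1" --pt "0.344 -0.017 0.22 0 0 -0.039 -1" --pt "0.371 -0.02 0.266 0 0 -0.039 -1" --pt "0.371 -0.02 0.266 0 0 -0.039 -1" --grip_force 30

```text
clock: 22.58
tcp_pos: [0.5567, 0.0339, 0.2371]
ee_rot: [3.136, 0.008, 2.857]
contact_force: [0.7, 2.5, 5.2]
gripper_width: 0.226
finger_force: 34.7
```

step_arm --pt "0.023 0 0.047 0 0 0 -1" --pt "0.04 0 0.095 0 0 0 -1" --pt "0.054 0 0.147 0 0 0 -1" --pt "0.062 0 0.2 0 0 0 -1" --pt "0.064 0 0.225 0 0 0 -1" --pt "0.064 0 0.235 0 0 0 -1" --pt "0.064 0 0.235 0 0 0 -1"

```text
clock: 23.45
tcp_pos: [0.5479, 0.0359, 0.2073]
ee_rot: [3.138, 0.003, 2.857]
contact_force: [-0.6, 5.4, 4.1]
gripper_width: 0.226
finger_force: 32.1
```

step_arm --pt "0 0 0 0 0 0 0" --pt "0 0 0 0 0 0 0" --pt "0 0 -0.2 0 0 0 0" --pt "0 0 -0.5 0 0 0 0" --pt "0 0 -0.5 0 0 0 -1" --pt "0 0 -0.5 0 0 0 -1" --pt "0 0 -0.5 0 0 0 -1"

```text
clock: 24.32
tcp_pos: [0.546, 0.0343, 0.265]
ee_rot: [-3.14, -0.003, 2.856]
contact_force: [-0.4, 0.3, 0.8]
gripper_width: -0.002
finger_force: 0.0
```

```bash
python3 - <<'E'
from h import *
s=ctrl.observe();print({k:np.round(s[k],3).tolist() for k in("contact_force","tcp_pos","gripper_width")})
p=ctrl.capture("scene");q=ctrl.capture("wrist")
a=cv2.resize(p["color"][130:270,180:320],(400,400),interpolation=cv2.INTER_CUBIC);b=cv2.resize(q["color"],(400,400))
cv2.imwrite("pics/i.png",np.hstack([a,b])[:,:,::-1])
for x in(p,q):
  for t,z in[("wheel_centre",.2),("handle_hinge",.222),("handle_grip",.222)]:
    for r in ctrl.tip_of(x,t)[:1]: print(t,round(r["score"],2),np.round(r["at"],1),np.round(onz(x,r["at"],z),4))
E
```

```text
{'contact_force': [-0.41, 0.308, 0.8], 'tcp_pos': [0.546, 0.034, 0.265], 'gripper_width': -0.002}
wheel_centre 0.76 [255.2 195.5] [0.5556 0.0377 0.2   ]
handle_hinge 0.78 [240.5 198.9] [0.6005 0.0173 0.222 ]
handle_grip 0.52 [257.4 188.4] [0.5473 0.0402 0.222 ]
wheel_centre 0.96 [261.8 204.9] [0.5478 0.039  0.2   ]
handle_grip 0.94 [263.  220.5] [0.5521 0.0383 0.222 ]
```

View pics/i.png

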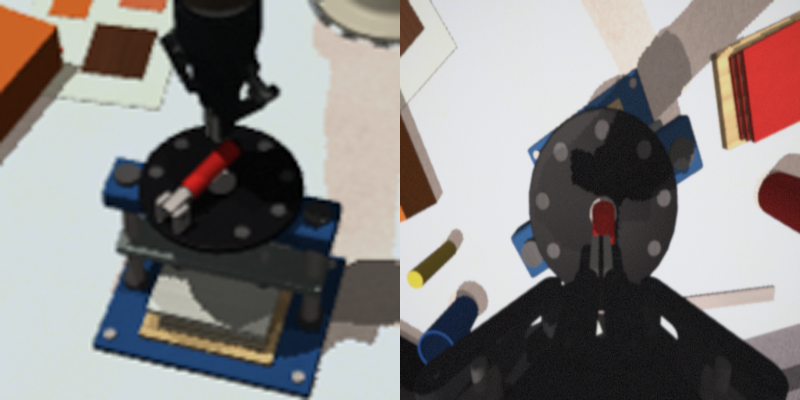

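The scene view shows the handle lying nearly flat across the wheel. I'll press it gently from above with the shut fingers to make sure.

step_arm --pt "-0.02 0.04 0 0 0 0 -1" --pt "-0.02 0.04 0.15 0 0 0 -1" --pt "-0.02 0.04 0.22 0 0 0 -1" --pt "-0.02 0.04 0.26 0 0 0 -1" --pt "-0.02 0.04 0.285 0 0 0 -1" --pt "-0.02 0.04 0.285 0 0 0 -1"

```text
clock: 25.48
tcp_pos: [0.5507, 0.0385, 0.2323]
ee_rot: [3.141, 0.001, 2.856]
contact_force: [-0.3, 0.4, -0.6]
gripper_width: 0.005
finger_force: 0.0
```

step_arm --pt "0 0 -0.5 0 0 0 -1" --pt "0 0 -0.9 0 0 0 -1" --pt "0 0 -0.9 0 0 0 -1" --pt "0 0 -0.9 0 0 0 -1" --pt "0 0 -0.9 0 0 0 -1"

```text
clock: 26.1
tcp_pos: [0.5499, 0.0384, 0.3387]
ee_rot: [-3.14, -0.002, 2.856]
contact_force: [1.2, 0.2, 0.3]
gripper_width: -0.002
finger_force: 0.0
```

```bash
python3 - <<'E'
from h import *
p=ctrl.capture("scene");q=ctrl.capture("wrist")
for x in(p,q):
  for t,z in[("wheel_centre",.2),("handle_hinge",.222),("handle_grip",.222)]:
    for r in ctrl.tip_of(x,t)[:1]: print(t,round(r["score"],2),np.round(onz(x,r["at"],z),4))
print(ctrl.finish_job())
E
```

```text
wheel_centre 0.76 [0.5459 0.0314 0.2   ]
handle_hinge 0.69 [0.5991 0.0222 0.222 ]
handle_grip 0.57 [0.5582 0.044  0.222 ]
wheel_centre 0.74 [0.5474 0.0396 0.2   ]
handle_grip 0.71 [0.5497 0.0408 0.222 ]
the job is handed in; nothing more can be done
None
```

I handed the job in at about 26 s, but no verdict came back and I could not read the bed force: the wheel was wound an estimated 0.45 turn past the bite (0.3–0.5 at the outside, judged from the push on the handle), the handle is folded flat and released, and the gripper lost the handle once early on and had to regrasp it.

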